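# Turn the tube rotator until the red-capped sample stands at the top

### The arm

A 6-joint arm with a two-finger parallel gripper is mounted at the origin on a cart in front of the work surface, level with it; the furniture and walls round the work are solid. World frame = base frame: x ahead of the robot, y to its left, z up, the work surface at z = 0. Lengths are in m, angles in rad, forces in N, time in s.
With the tool pointing down it reaches from about 0.35 to 0.85 m from the base axis. Payload 8.1 kg.
Tool frame: the origin (TCP) lies on the centre line of the jaws, within the pads' length; the fingertips stand 22 mm ahead of it and the grasp point (between the pads) lies 3 mm ahead of it; z points along the fingers, y is the line along which they close (so a half turn about z gives the same grasp; the last joint's range is limited). The gripper opens to 93 mm and grips with 3 to 60 N. Pads are 15 mm wide; open, the fingers measure 128 mm over their backs; the gripper's body (75 mm by 188 mm) begins 65 mm behind the grasp point.
Start: joints at [-1.367, 0.13, 1.488, -0, 1.523, -0.085], TCP at [0.171, -0.575, 0.241] pointing down, gripper open.
Joint ranges: [-2.96, 2.96], [-0.89, 2.26], [0.02, 2.5], [-1.34, 4.48], [0, 2.73], [-2.66, 2.66]. Speed limits (rad/s): [2.39, 2.39, 2.79, 3.14, 3.14, 3.14].

### API

Orientations are given as a rotation vector (axis times angle).
In Python, from plant import robot, cams, ticket, read_state gives the robot as it stands (robot), with the cameras (cams), the readings as plain functions and the job (ticket).
- The arm moves only by the tool creep_tool, called after "Request:" as name(argument=value, ...) on one line, values as JSON. Schema: {"type":"object","properties":{"segments":{"type":"object","properties":{"rows":{"type":"array","items":{"type":"array","items":{"type":"number"},"minItems":5,"maxItems":5},"minItems":1,"maxItems":20}},"additionalProperties":false,"required":["rows"]},"force":{"type":"number"},"only":{"type":"string"},"quiet":{"type":"boolean"},"lines":{"type":"string"}},"required":["segments"],"additionalProperties":false}. segments is an object whose key "rows" holds a list of rows, 1 to 20 of them, each of 5 numbers: the finger opening in m, then dx, dy, dz in shares of the most that a row can go, 1 being 50 mm, then a turn about the tool's z in shares of 2 pi rad (1.0 is 2 pi rad); each row shifts and turns the commanded pose from where the row before left it, along the tool's axes as they then stand; what a row does not reach is not made up. A row lasts 1/10 s, in which the tool goes at most 0.05 m and 0.15 rad, less where a joint would pass 70% of its speed; a pose out of reach is approached as far as the arm can. The fingers move at their own pace and stop on an object; force is the grip in N (left out, the last holds). Time passes only in rows, so rows that do not move let the fingers close. The tool returns the time, the measured TCP pose, the force, the opening and the grip force at its end. only (a regular expression) keeps the lines of the reply that match it, lines (a string "A,B") keeps lines A to B, and quiet returns only ok. A shift or turn number past 1, either way, is cut back to 1. Input that does not fit is refused with a message, and nothing moves.
- read_state(): the state, without advancing time (a new reading comes with each control period).
- cams.read_camera(name): name is "side" or "top"; returns a dict with "image" (480x640x3 uint8, red, green, blue), "fx", "fy", "cx", "cy" (pixels), "R" (3x3) and "t" (3): a world point X has camera coordinates R X + t. Camera axes: x right, y down, z forward; pixel columns grow to the right and rows downward; lengths in m; the calibration is good to about 2 mm. A picture is of the moment at which its call begins. There is no depth.
- ticket.close_job(): hands the job in; it is judged then, once.
The state is a dict: "t": time; "q": joint angles; "dq": joint speeds; "joint_torque": joint torques, N m; "tool_pos": TCP position; "orientation": TCP orientation; "force": force on the tool from outside, world axes, zero at the start; "wrist_torque": the same for the moment, N m; "opening": finger opening in m; "gripper_force": force on a finger pad.
Only numpy, scipy, OpenCV 4.12 (cv2) and the standard library are available. Lean on these libraries where they do the work, as an engineer would, in place of code of your own. Each camera call takes 0.05 s, during which the arm holds its last target. There are 200 camera calls.

### The job

One of the five tubes clipped to the wheel of the tube rotator has a red cap, and it starts in the lower half of the wheel, mostly hidden by the white drip guard. Turn the wheel gently by hand, either way round and without flicking it, until the red-capped tube stands upright at the very top with its cap up, then let go of the wheel so that it stays there. Leave the brown bottle, the timer and the carton where they are.

Things in the scene. Friction and masses are not known exactly. Their poses are not given: they have to be found in the camera images.
- rotator: Fixed bench tube rotator (cannot be shifted). Origin on the worktop under the wheel's centre; x along the level axle, from the wheel back to the drive housing; y to the left seen from the robot; z up. Grey base 190 x 290 mm, 20 mm high (x -50 to +140). The wheel is an upright disc in the plane x = 0, radius 125 mm, 12 mm thick (x -6 to +6), centre 148 mm up.
- rim_top (a point): Highest point of the wheel's rim, mid-thickness, 273 mm up; fixed, does not turn. The outer 17 mm of the disc is plain grey on both faces and can be pinched across its 12 mm from above, one finger before and one behind the disc.
- guard_edge (a point): Middle of the top edge of the opaque white drip guard, 144 mm up. The guard stands in front of the wheel (rotator x -50 to -43, 286 mm wide) and along its sides and hides its lower half.
- housing_top (a point): Middle of the top of the white drive housing behind the wheel (rotator x +37 to +127, y -60 to +60), 177 mm up; a small knob on it reaches 186 mm.
- wheel (a joint): Wheel angle, rad. 0 or any whole turn (2 pi) = red-capped tube upright at the top. Growing values: clockwise as the robot sees it, the wheel's top moving to the rotator's -y. Starts at 2.0 to 4.28 (low). Turns freely either way for two turns and more, stays where it is left, no drift or spring; bearing friction about 0.06 N m (0.5 N at the rim).
- cap_top (a point): Outer end of the red cap, on the tube's middle line: 102 mm from the axle, 16.5 mm in front of the disc's middle plane. Turns with the wheel: its x is along the axle as the rotator's, its z points from the axle outward along the red-capped tube, straight up when the job is done.
- axle (a point): Centre of the wheel on its axle, 148 mm above the worktop; fixed, does not turn. Round it five tubes, 16 x 87 mm, are clipped firmly and radially on the wheel's white front face, 72 degrees apart, caps outward, 15 to 102 mm from the axle, standing out to rotator x = -25 mm; they do not come off. Caps: one red, two green, two purple.
- bottle: Brown reagent bottle with a white cap, 46 mm diameter, 85 mm high, standing loose to the right of the rotator; origin under its centre.
- timer: White bench timer, 28 x 66 x 63 mm, standing loose to the left of the rotator; origin under its centre.
- carton: Small white and blue carton, 31 x 62 x 63 mm, standing loose to the left of the rotator, farther back than the timer; origin under its centre.

How it is judged:
By the outcome, as a careful person would: the job done as asked, in the order asked, and still so for the second after the job is handed in, with the robot touching nothing.
It also fails if it takes over 72 s, if anything falls off the work surface, if the arm or the gripper's body presses on something with over 40 N, if the wrist force passes 120 N, or if a joint passes its speed limit or range.

## Working session

There is one attempt and no reset: what is moved stays moved. The work goes in short steps, Python scripts to look and compute and a tool call to move; the robot and the scene stay as the last step left them, time stands still between calls to the robot, and variables do not carry over. Pictures are saved under pics/ and viewed, at most 10 in all, crops included, and the job is handed in when it is done.

```bash
mkdir -p pics; ls; python3 - <<'E'
from plant import robot, cams, ticket, read_state
import cv2,numpy as np
s=read_state();print({k:np.round(s[k],3) for k in s})
for n in("side","top"):
    c=cams.read_camera(n);cv2.imwrite(f"pics/{n}0.png",c["image"][:,:,::-1])
    np.savez(f"pics/{n}0.npz",**c)
    print(n,c["fx"],c["cx"],c["cy"],np.round(c["R"],3).tolist(),np.round(c["t"],3), np.round(-np.array(c["R"]).T@c["t"],3))
E
```

```text
pics
plant.py
{'t': np.float64(0.0), 'q': array([-1.367,  0.131,  1.489, -0.   ,  1.523, -0.085]), 'dq': array([ 0.   , -0.   , -0.001, -0.   ,  0.002, -0.001]), 'joint_torque': array([ 1.0000e-03, -5.5984e+01, -4.9176e+01,  7.7000e-02,  3.6000e-02,
       -0.0000e+00]), 'tool_pos': array([ 0.171, -0.575,  0.24 ]), 'orientation': array([-3.107, -0.452,  0.   ]), 'force': array([-0.233,  0.434,  0.351]), 'wrist_torque': array([-0.02 , -0.005,  0.025]), 'gripper_force': np.float64(0.0), 'opening': np.float64(0.093)}
side 493.85920484369495 323.07986234387994 244.30957682206702 [[-0.422, -0.906, -0.017], [-0.576, 0.283, -0.767], [0.7, -0.314, -0.641]] [0.283 0.437 1.221] [-0.484  0.516  1.123]
top 500.4144582557546 309.3693655035915 236.44352262236987 [[0.011, -1.0, 0.01], [-0.983, -0.012, -0.181], [0.181, -0.008, -0.983]] [0.004 0.566 1.497] [0.285 0.023 1.575]
```

View pics/side0.png

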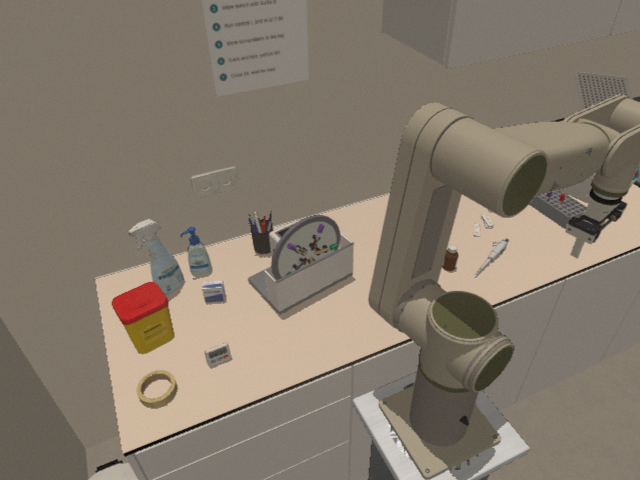

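View pics/top0.png

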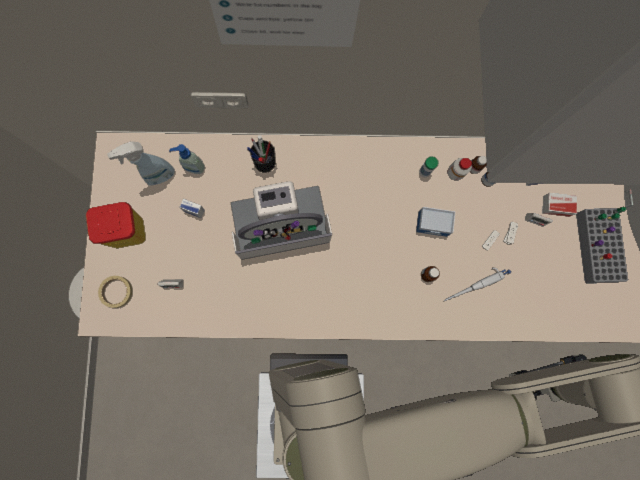

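The rotator is at about (308,255) in the side view and (280,225) in the top view. The wheel is seen edge-on from above. I'll zoom in on both.

```bash
python3 - <<'E'
import cv2
a=cv2.imread("pics/side0.png")[200:320,240:365];b=cv2.imread("pics/top0.png")[170:270,220:345]
cv2.imwrite("pics/crop0.png",cv2.vconcat([cv2.resize(a,None,fx=6,fy=6,interpolation=cv2.INTER_CUBIC)])[:600+120,:][:, :750][0:600])
cv2.imwrite("pics/crop1.png",cv2.resize(b,None,fx=6,fy=6,interpolation=cv2.INTER_CUBIC))
E
```

```text
(no output)
```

View pics/crop0.png

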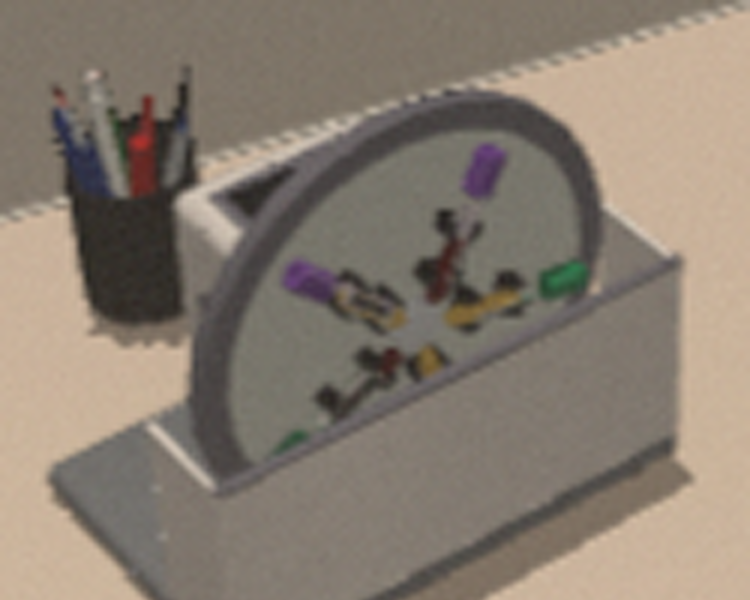

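View pics/crop1.png

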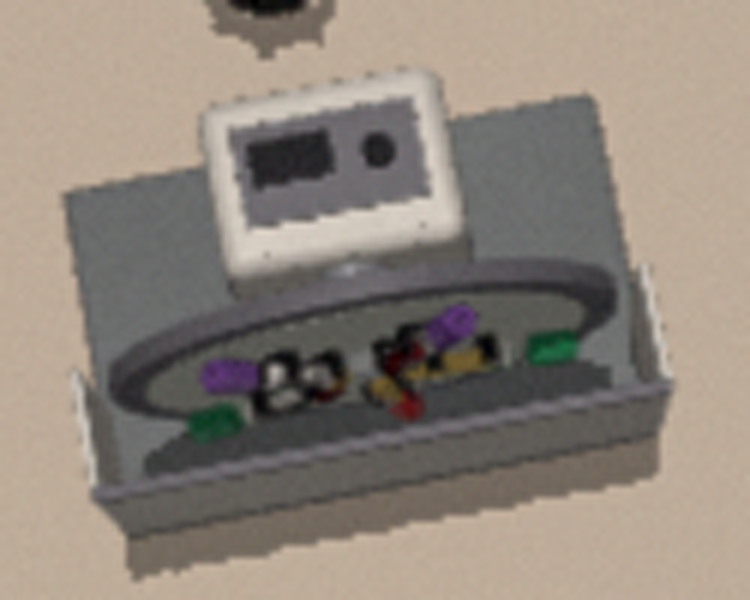

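```bash
cat >h.py <<'E'
import numpy as np
def proj(c,X):
    p=c["R"]@X+c["t"]; return np.array([c["fx"]*p[0]/p[2]+c["cx"],c["fy"]*p[1]/p[2]+c["cy"]])
def W(p,X):  # rotator->world
    x,y,z,a=p[:4];c,s=np.cos(a),np.sin(a)
    return np.array([x+c*X[0]-s*X[1],y+s*X[0]+c*X[1],z+X[2]])
def cap(th,k,r,dx=-.0165):
    t=th+k*2*np.pi/5; return [dx,-r*np.sin(t),.148+r*np.cos(t)]
E
python3 - <<'E'
import numpy as np
from h import *
from scipy.optimize import least_squares
cs={n:dict(np.load(f"pics/{n}0.npz")) for n in("side","top")}
off={"side":(240,200),"top":(220,170)}
G=lambda s:lambda p:[-.050,s*.143,.144]
B=lambda s:lambda p:[.14,s*.145,.02]
C=lambda k:lambda p:cap(p[4],k,p[5])
obs=[("side",217,490,G(1)),("side",680,260,G(-1)),("side",52,470,B(1)),("top",97,493,G(1)),("top",668,383,G(-1)),("top",65,192,B(1)),("top",593,97,B(-1)),
("side",308,280,C(2)),("side",486,170,C(3)),("side",563,279,C(4)),("top",230,377,C(2)),("top",450,327,C(3)),("top",553,348,C(4)),("top",215,423,C(1))]
f=lambda p:np.concatenate([proj(cs[n],W(p,np.array(g(p))))-(np.array([u,v])/6+off[n]) for n,u,v,g in obs])
r=least_squares(f,[.5,.1,0,.1,3.1,.09],loss='soft_l1')
print(np.round(r.x,4));print(np.round(f(r.x).reshape(-1,2),1).tolist())
p=r.x
print("axle",W(p,[0,0,.148]),"rimtop",W(p,[0,0,.273]))
print("red top px",proj(cs["top"],W(p,np.array(cap(p[4],0,p[5]))))," seen",407/6+220,405/6+170)
# rim top direct triangulation check: project
for n in cs: print(n,(proj(cs[n],W(p,[0,0,.273]))-off[n])*6)
E
```

```text
[ 0.5755  0.0948 -0.0056  0.2038  2.9841  0.0911]
[[0.3, 0.6], [0.6, -0.3], [-1.2, -0.8], [-0.6, 1.1], [0.9, 1.0], [-0.5, -0.5], [0.2, -1.1], [0.0, 0.5], [-0.2, 0.3], [0.1, 0.3], [-0.2, -0.3], [0.4, -0.2], [0.1, -0.2], [0.0, -0.2]]
axle [0.57549127 0.09483307 0.14238   ] rimtop [0.57549127 0.09483307 0.26738   ]
red top px [287.80455538 237.24758829]  seen 287.8333333333333 237.5
side [393.19384349 115.72538733]
top [352.74807422 287.13626236]
```

Units first: shifts go in shares of 50 mm and turns go in shares of 2 pi rad. So -0.02 m is -0.4, -0.01 m is -0.2, -0.15 rad is -0.0239.

Request:
creep_tool(segments={"rows":[[0.093,0,0,-0.4,-0.0239],[0.093,0,0,-0.4,-0.0239],[0.093,0,0,-0.4,-0.0239],[0.093,0,0,-0.4,-0.0239],[0.093,0,0,-0.4,-0.0239],[0.093,0,0,-0.4,-0.0239],[0.093,0,0,-0.4,-0.0239],[0.093,0,0,-0.2,-0.0239],[0.093,0,0,-0.2,-0.0239],[0.093,0,0,0,-0.0216],[0.093,0,0,0,0],[0.093,0,0,0,0]]}, force=10)

```text
t: 1.3
tool_pos: [0.1709, -0.575, 0.3999]
orientation: [-1.988, -2.431, -0.001]
force: [0.1, 0.9, -0.1]
opening: 0.0932
gripper_force: 0.0
```

```bash
cat >>h.py <<'E'
from scipy.spatial.transform import Rotation as Rn
P=np.array([.5738,.0945,0,.204])
def goto(phi,r=.115,dx=0.,P=P):
    """tool-frame shift from now to put the tip centre at rim angle phi (toward +y), and yaw error"""
    from plant import robot, cams, ticket, read_state
    s=read_state(); R=Rn.from_rotvec(s["orientation"]).as_matrix()
    g=W(P,[dx,r*np.sin(phi),.148+r*np.cos(phi)+.022])
    ty=np.arctan2(R[1,1],R[0,1])
    return np.round(R.T@(g-s["tool_pos"]),4),"yaw err",round(ty-P[3],4),"z",R[:,2].round(3),"F",s["force"].round(2)
E
python3 - <<'E'
import numpy as np
from h import *
from scipy.optimize import least_squares
cs={n:dict(np.load(f"pics/{n}0.npz")) for n in("side","top")}
off={"side":(240,200),"top":(220,170)}
G=lambda s:lambda p:[-.050,s*.143,.144]
B=lambda s:lambda p:[.14,s*.145,.02]
C=lambda k:lambda p:cap(p[4],k,p[5])
obs=[("side",217,490,G(1)),("side",680,260,G(-1)),("side",52,470,B(1)),("top",97,493,G(1)),("top",668,383,G(-1)),("top",65,192,B(1)),("top",593,97,B(-1)),
("side",308,280,C(2)),("side",486,170,C(3)),("side",563,279,C(4)),("top",230,377,C(2)),("top",450,327,C(3)),("top",553,348,C(4)),("top",215,423,C(1))]
f=lambda p:np.concatenate([proj(cs[n],W([p[0],p[1],0,p[3]],np.array(g(p))))-(np.array([u,v])/6+off[n]) for n,u,v,g in obs])
r=least_squares(f,[.5,.1,0,.1,3.1,.09],loss='soft_l1')
print(r.x.round(4),np.round(f(r.x).reshape(-1,2),1).tolist())
print(goto(-np.pi/4,P=np.array([*r.x[:2],0,r.x[3]])))
E
```

```text
[0.5733 0.0952 0.6877 0.2027 2.9845 0.0899] [[0.2, -0.3], [0.9, -1.2], [-1.3, -1.6], [-1.1, 1.5], [0.9, 1.4], [-0.9, -0.3], [0.2, -0.9], [0.3, -0.5], [-0.2, -0.4], [-0.0, -0.5], [-0.2, 0.1], [0.1, 0.3], [-0.5, 0.3], [-0.0, 0.1]]
(array([0.4955, 0.5277, 0.1492]), 'yaw err', np.float64(-0.0029), 'z', array([-0.   ,  0.001, -1.   ]), 'F', array([ 0.11,  0.88, -0.13]))
```

Scaled: 0.032 m is 0.64, 0.03 m is 0.6.

```bash
sed -i 's/^P=.*/P=np.array([.5738,.095,0,.203])/' h.py
```

Request:
creep_tool(segments={"rows":[[0.093,0.3,0.34,0,0],[0.093,0.6,0.64,0,0],[0.093,0.6,0.64,0,0],[0.093,0.6,0.64,0,0],[0.093,0.6,0.64,0,0],[0.093,0.6,0.64,0,0],[0.093,0.6,0.64,0,0],[0.093,0.6,0.64,0,0],[0.093,0.6,0.64,0,0],[0.093,0.6,0.64,0,0],[0.093,0.6,0.64,0,0],[0.093,0.6,0.64,0,0],[0.093,0.6,0.64,0,0],[0.093,0.6,0.64,0,0],[0.093,0.6,0.64,0,0],[0.093,0.6,0.64,0,0],[0.093,0.6,0.64,0,0],[0.06,0,0,0,0],[0.05,0,0,0,0],[0.05,0,0,0,0]]}, force=10)

```text
t: 3.3
tool_pos: [0.5883, 0.0161, 0.4004]
orientation: [-1.986, -2.434, 0.001]
force: [0.4, -0.3, -0.0]
opening: 0.0734
gripper_force: 0.0
```

```bash
python3 - <<'E'
from h import *
print(goto(-np.pi/4))
from plant import robot, cams, ticket, read_state
import cv2
for n in("side","top"):
    c=cams.read_camera(n);cv2.imwrite(f"pics/{n}1.png",c["image"][:,:,::-1]);np.savez(f"pics/{n}1.npz",**c)
a=cv2.imread("pics/side1.png")[160:320,240:400];b=cv2.imread("pics/top1.png")[150:310,220:380]
cv2.imwrite("pics/c1.png",cv2.resize(cv2.hconcat([a,b]),(800,400),interpolation=cv2.INTER_CUBIC))
E
```

```text
(array([-0.0011,  0.0018,  0.1491]), 'yaw err', np.float64(-0.0011), 'z', array([-0.001, -0.   , -1.   ]), 'F', array([ 0.39, -0.25, -0.02]))
```

View pics/c1.png

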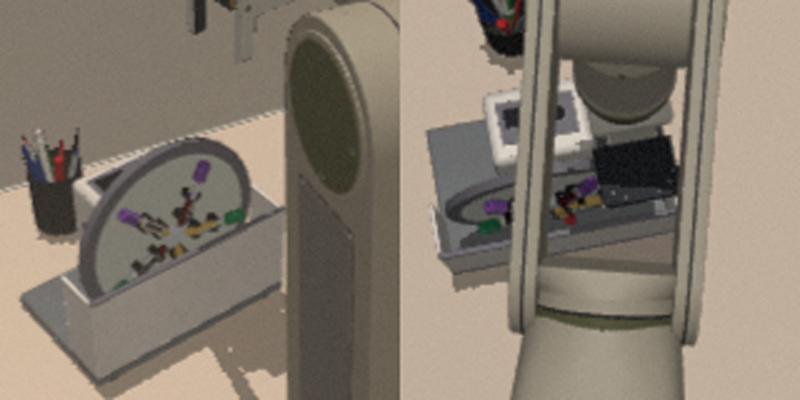

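The side view shows both fingers above the right part of the wheel, with the wheel clear. Descending.

Scaled: 0.03 m is 0.6, 0.02 m is 0.4.

Request:
creep_tool(segments={"rows":[[0.05,-0.02,0.04,0.4,0],[0.05,0,0,0.6,0],[0.05,0,0,0.6,0],[0.05,0,0,0.6,0],[0.05,0,0,0.4,0],[0.05,0,0,0.3,0],[0.05,0,0,0.08,0],[0.05,0,0,0,0],[0.05,0,0,0,0]]}, force=10)

```text
t: 4.3
tool_pos: [0.5915, 0.0159, 0.2533]
orientation: [1.983, 2.434, 0.002]
force: [0.0, 0.2, 0.8]
opening: 0.0499
gripper_force: 0.0
```

```bash
python3 - <<'E'
from h import *
print(goto(-np.pi/4))
from plant import robot, cams, ticket, read_state
import cv2
c=cams.read_camera("side");cv2.imwrite("pics/side2.png",c["image"][:,:,::-1])
a=cv2.imread("pics/side2.png")[180:300,240:390]
cv2.imwrite("pics/c2.png",cv2.resize(a,None,fx=5,fy=5,interpolation=cv2.INTER_CUBIC))
E
```

```text
(array([-0.0003, -0.0014,  0.002 ]), 'yaw err', np.float64(0.0006), 'z', array([ 0.002, -0.   , -1.   ]), 'F', array([0.01, 0.23, 0.79]))
```

View pics/c2.png

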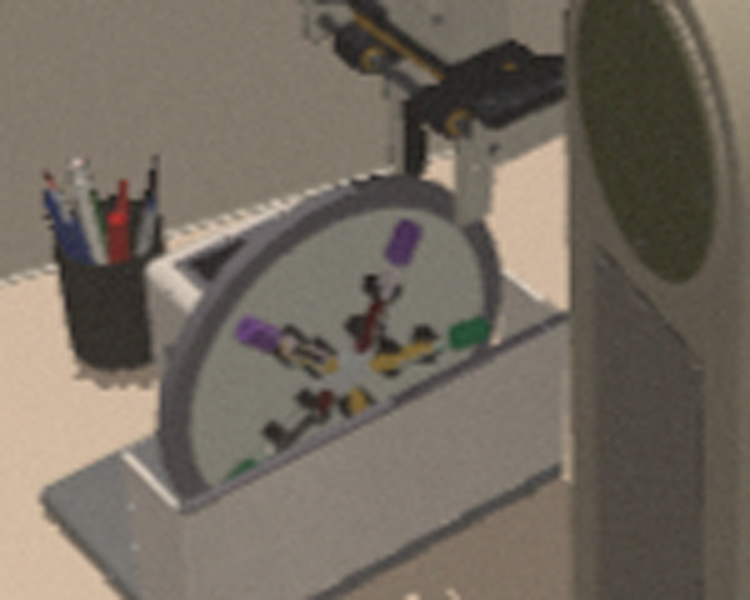

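The front finger, tip at crop (470,220), stands before the rim and the other one behind it. Closing.

Scaled: 0.002 m is 0.04, -0.001 m is -0.02.

Request:
creep_tool(segments={"rows":[[0.03,0,-0.02,0.04,0],[0.018,0,0,0,0],[0.0,0,0,0,0],[0.0,0,0,0,0],[0.0,0,0,0,0],[0.0,0,0,0,0],[0.0,0,0,0,0]]}, force=10)

```text
t: 5.05
tool_pos: [0.5902, 0.0161, 0.2497]
orientation: [1.983, 2.436, 0.001]
force: [2.7, 1.1, -1.0]
opening: 0.012
gripper_force: 10.0
```

```bash
python3 -c "
from h import *
print(goto(-np.pi/4))
r=.115;ph=np.radians(np.arange(-45,46,5));print(np.c_[np.diff(r*np.sin(ph)),-np.diff(r*np.cos(ph))].round(4).tolist())"
```

```text
(array([-0.0008, -0.0001, -0.0016]), 'yaw err', np.float64(0.0011), 'z', array([ 0.001,  0.   , -1.   ]), 'F', array([ 2.74,  1.08, -1.  ]))
[[0.0074, -0.0068], [0.008, -0.0061], [0.0085, -0.0054], [0.0089, -0.0046], [0.0093, -0.0038], [0.0096, -0.003], [0.0098, -0.0022], [0.0099, -0.0013], [0.01, -0.0004], [0.01, 0.0004], [0.0099, 0.0013], [0.0098, 0.0022], [0.0096, 0.003], [0.0093, 0.0038], [0.0089, 0.0046], [0.0085, 0.0054], [0.008, 0.0061], [0.0074, 0.0068]]
```

Scaled: 0.005 m is 0.1, 0.0049 m is 0.098.

Request:
creep_tool(segments={"rows":[[0,0.04,0,-0.036,0],[0,0.074,0,-0.068,0],[0,0.078,0,-0.064,0],[0,0.08,0,-0.06,0],[0,0.084,0,-0.056,0],[0,0.086,0,-0.052,0],[0,0.088,0,-0.048,0],[0,0.09,0,-0.044,0],[0,0.092,0,-0.04,0],[0,0.094,0,-0.036,0],[0,0.096,0,-0.032,0],[0,0.096,0,-0.028,0],[0,0.098,0,-0.024,0],[0,0.098,0,-0.02,0],[0,0.1,0,-0.016,0],[0,0.1,0,-0.01,0],[0,0.1,0,-0.006,0],[0,0.1,0,-0.002,0],[0,0,0,0,0],[0,0,0,0,0]]}, force=10)

```text
t: 7.05
tool_pos: [0.5738, 0.0944, 0.2822]
orientation: [1.983, 2.436, 0.001]
force: [3.8, 1.8, 2.9]
opening: 0.0118
gripper_force: 10.0
```

```bash
python3 -c "
from h import *
print(goto(0))"
```

```text
(array([ 0.0006,  0.0002, -0.0028]), 'yaw err', np.float64(0.0015), 'z', array([ 0.001,  0.   , -1.   ]), 'F', array([3.79, 1.84, 2.92]))
```

Scaled: 0.005 m is 0.1, 0.003 m is 0.06.

Request:
creep_tool(segments={"rows":[[0,0.06,0,0,0],[0,0.1,0,0,0],[0,0.1,0,0.006,0],[0,0.1,0,0.01,0],[0,0.098,0,0.016,0],[0,0.098,0,0.02,0],[0,0.096,0,0.024,0],[0,0.096,0,0.028,0],[0,0.094,0,0.032,0],[0,0.092,0,0.036,0],[0,0.09,0,0.04,0],[0,0.088,0,0.044,0],[0,0.086,0,0.048,0],[0,0.084,0,0.052,0],[0,0.08,0,0.056,0],[0,0.078,0,0.06,0],[0,0.074,0,0.064,0],[0,0.074,0,0.068,0],[0,0.04,0,0.036,0],[0,0,0,0,0]]}, force=10)

```text
t: 9.05
tool_pos: [0.557, 0.1745, 0.2494]
orientation: [-1.983, -2.436, -0.001]
force: [3.2, 5.0, 3.5]
opening: 0.0123
gripper_force: 10.0
```

```bash
python3 - <<'E'
from h import *
print(goto(np.pi/4))
from plant import robot, cams, ticket, read_state
import cv2
c=cams.read_camera("side");cv2.imwrite("pics/side3.png",c["image"][:,:,::-1]);np.savez("pics/side3.npz",**c)
a=cv2.imread("pics/side3.png")[180:300,240:390]
cv2.imwrite("pics/c3.png",cv2.resize(a,None,fx=5,fy=5,interpolation=cv2.INTER_CUBIC))
E
```

```text
(array([ 0.0001,  0.0004, -0.0019]), 'yaw err', np.float64(0.0016), 'z', array([-0.   ,  0.001, -1.   ]), 'F', array([3.16, 4.96, 3.54]))
```

View pics/c3.png

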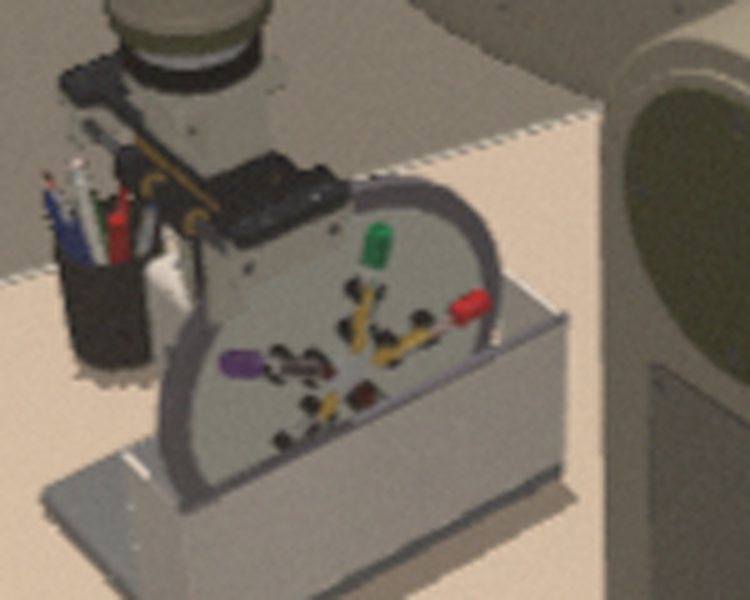

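The wheel turned 90° as commanded. The red cap is now at crop (470,307), right of level. I'll release, lift and go back for a second stroke.

Scaled: -0.03 m is -0.6, -0.02 m is -0.4.

Request:
creep_tool(segments={"rows":[[0.02,0,0,0,0],[0.05,0,0,0,0],[0.05,0,0,0,0],[0.05,0,0,0,0],[0.05,0,0,-0.3,0],[0.05,0,0,-0.6,0],[0.05,0,0,-0.6,0],[0.05,-0.4,0,0,0],[0.05,-0.6,0,0,0],[0.05,-0.6,0,0,0],[0.05,-0.6,0,0,0],[0.05,-0.6,0,0,0],[0.05,-0.36,0,0,0],[0.05,0,0,0,0],[0.05,0,0,0,0]]}, force=10)

```text
t: 10.6
tool_pos: [0.5892, 0.0193, 0.3252]
orientation: [-1.984, -2.435, -0.001]
force: [0.3, 0.1, 0.1]
opening: 0.05
gripper_force: 0.0
```

```bash
python3 - <<'E'
from h import *
print(goto(-np.radians(41)))
from plant import robot, cams, ticket, read_state
import cv2
from scipy.optimize import least_squares
c=cams.read_camera("side");im=c["image"];cv2.imwrite("pics/side4.png",im[:,:,::-1])
h=cv2.cvtColor(im[200:300,260:390],cv2.COLOR_RGB2HSV)
m=((h[...,0]<8)|(h[...,0]>172))&(h[...,1]>150)&(h[...,2]>90)
n,l,st,ce=cv2.connectedComponentsWithStats(m.astype(np.uint8))
for i in range(1,n):
    if st[i,4]>8:
        px=ce[i]+[260,200]; f=lambda q:proj(c,W(P,np.array(cap(q[0],0,q[1],-.018))))-px
        r=least_squares(f,[1.4,.09]);print(st[i,4],px,r.x,r.cost)
E
```

```text
(array([0.0018, 0.0001, 0.0684]), 'yaw err', np.float64(0.0004), 'z', array([ 0.   ,  0.001, -1.   ]), 'F', array([0.25, 0.09, 0.12]))
31 [263.12903226 225.4516129 ] [ 2.45310716 -0.23193699] 1.6155871338926322e-25
27 [333.59259259 240.7037037 ] [1.47211453 0.0873101 ] 0.0
```

Scaled: 0.03 m is 0.6, 0.02 m is 0.4.

Request:
creep_tool(segments={"rows":[[0.05,0.04,0,0.4,0],[0.05,0,0,0.6,0],[0.05,0,0,0.28,0],[0.05,0,0,0.06,0],[0.03,0,0,0,0],[0.018,0,0,0,0],[0,0,0,0,0],[0,0,0,0,0],[0,0,0,0,0],[0,0,0,0,0]]}, force=10)

```text
t: 11.65
tool_pos: [0.5892, 0.0209, 0.2583]
orientation: [1.983, 2.435, 0.001]
force: [1.5, 0.4, 1.0]
opening: 0.0119
gripper_force: 10.0
```

```bash
python3 -c "
from h import *
print(goto(-np.radians(41)))"
```

```text
(array([ 0.0002, -0.0001,  0.0015]), 'yaw err', np.float64(0.0009), 'z', array([ 0.001, -0.   , -1.   ]), 'F', array([1.45, 0.41, 1.03]))
```

Request:
creep_tool(segments={"rows":[[0,0.04,0,-0.032,0],[0,0.078,0,-0.064,0],[0,0.08,0,-0.06,0],[0,0.084,0,-0.056,0],[0,0.086,0,-0.052,0],[0,0.088,0,-0.048,0],[0,0.09,0,-0.044,0],[0,0.092,0,-0.04,0],[0,0.094,0,-0.036,0],[0,0.096,0,-0.032,0],[0,0.096,0,-0.028,0],[0,0.098,0,-0.024,0],[0,0.098,0,-0.02,0],[0,0.1,0,-0.016,0],[0,0.1,0,-0.01,0],[0,0.1,0,-0.006,0],[0,0.1,0,-0.002,0],[0,0,0,0,0],[0,0,0,0,0]]}, force=10)

```text
t: 13.55
tool_pos: [0.5734, 0.096, 0.2864]
orientation: [1.983, 2.437, 0.001]
force: [4.2, 1.5, -1.8]
opening: 0.0118
gripper_force: 10.0
```

```bash
python3 -c "
from h import *
print(goto(0))"
```

```text
(array([-0.001 ,  0.0002,  0.0014]), 'yaw err', np.float64(0.0016), 'z', array([ 0.,  0., -1.]), 'F', array([ 4.15,  1.51, -1.84]))
```

Scaled: 0.005 m is 0.1, 0.0049 m is 0.098.

Request:
creep_tool(segments={"rows":[[0,0.04,0,0.008,0],[0,0.1,0,0.008,0],[0,0.1,0,0.01,0],[0,0.1,0,0.012,0],[0,0.098,0,0.018,0],[0,0.098,0,0.022,0],[0,0.096,0,0.026,0],[0,0.096,0,0.03,0],[0,0.094,0,0.034,0],[0,0.092,0,0.036,0],[0,0.09,0,0.04,0],[0,0.088,0,0.044,0],[0,0.086,0,0.048,0],[0,0.084,0,0.052,0],[0,0.08,0,0.056,0],[0,0.06,0,0.044,0],[0,0.02,0,0.016,0],[0,0,0,0,0],[0,0,0,0,0]]}, force=10)

```text
t: 15.45
tool_pos: [0.5589, 0.1656, 0.2611]
orientation: [-1.983, -2.436, -0.001]
force: [1.3, 4.3, 5.5]
opening: 0.0117
gripper_force: 10.0
```

```bash
python3 - <<'E'
from h import *
print(goto(np.radians(38)))
from plant import robot, cams, ticket, read_state
import cv2
from scipy.optimize import least_squares
c=cams.read_camera("side");im=c["image"];cv2.imwrite("pics/side5.png",im[:,:,::-1])
h=cv2.cvtColor(im[200:300,280:390],cv2.COLOR_RGB2HSV)
m=((h[...,0]<8)|(h[...,0]>172))&(h[...,1]>150)&(h[...,2]>90)
n,l,st,ce=cv2.connectedComponentsWithStats(m.astype(np.uint8))
for i in range(1,n):
    if st[i,4]>8:
        px=ce[i]+[280,200]; f=lambda q:proj(c,W(P,np.array(cap(q[0],0,q[1],-.018))))-px
        r=least_squares(f,[.1,.09]);print(st[i,4],px,r.x,r.cost)
a=im[180:300,240:390,::-1]
cv2.imwrite("pics/c5.png",cv2.resize(a,None,fx=5,fy=5,interpolation=cv2.INTER_CUBIC))
E
```

```text
(array([-0.0014,  0.0003,  0.0005]), 'yaw err', np.float64(0.0014), 'z', array([ 0.   ,  0.001, -1.   ]), 'F', array([1.3 , 4.31, 5.46]))
33 [313.6969697  228.48484848] [0.1560463  0.09233367] 0.0
```

View pics/c5.png

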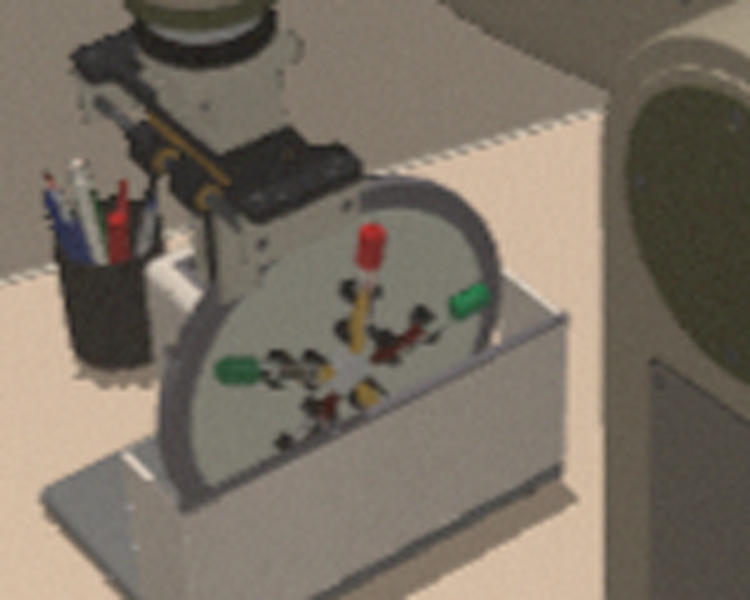

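```bash
cat > fit.py <<'E'
import cv2,sys
from h import *
from plant import robot, cams, ticket, read_state
from scipy.optimize import least_squares
def blobs(im,lo,hi,box):
    x0,x1,y0,y1=box;h=cv2.cvtColor(im[y0:y1,x0:x1],cv2.COLOR_RGB2HSV)
    H=h[...,0].astype(int);H=np.where(H>172,H-180,H)
    m=(H>=lo)&(H<=hi)&(h[...,1]>110)&(h[...,2]>50)
    n,l,st,ce=cv2.connectedComponentsWithStats(m.astype(np.uint8))
    return [(st[i,4],ce[i]+[x0,y0]) for i in range(1,n) if st[i,4]>6]
def measure(c,box,th0):
    im=c["image"];red=blobs(im,-8,7,box);gr=blobs(im,55,90,box);pu=blobs(im,125,160,box)
    obs=[]
    for k,bl in((0,red),(1,gr),(4,gr),(2,pu),(3,pu)):
        e=proj(c,W(P,np.array(cap(th0,k,.09))))
        for a,p in bl:
            if np.hypot(*(p-e))<7: obs.append((k,p,a))
    f=lambda q:np.concatenate([proj(c,W(P,np.array(cap(q[0],k,q[1],-.018))))+q[2:]-p for k,p,a in obs]+[(q[2:])*.3])
    r=least_squares(f,[th0,.09,0,0]);print([(k,p.round(1).tolist(),int(a)) for k,p,a in obs]);print("theta",r.x.round(3),r.fun.round(2))
if __name__=="__main__":
    c0=dict(np.load("pics/side0.npz"));measure(c0,(275,370,200,300),2.98)
    c0=dict(np.load("pics/side3.npz"));measure(c0,(270,370,200,300),1.41)
    for n,b in(("side",(275,370,200,300)),("top",(225,350,160,270))):
        c=cams.read_camera(n);cv2.imwrite(f"pics/{n}_{int(read_state()['t']*100)}.png",c["image"][:,:,::-1]);measure(c,b,.1)
E
python3 fit.py
```

```text
[(4, [333.7, 245.6], 18)]
theta [2.956 0.088 0.    0.   ] [-0.  0.  0.  0.]
[(0, [333.7, 240.7], 38), (4, [314.9, 228.2], 30)]
theta [ 1.499  0.091 -0.841 -0.081] [ 0.02 -0.05  0.05  0.05 -0.25 -0.02]
[(0, [313.6, 228.7], 40), (1, [333.5, 239.6], 29)]
theta [ 0.188  0.09  -0.755 -0.133] [ 0.04  0.05  0.03 -0.04 -0.23 -0.04]
[(0, [286.3, 224.9], 37), (1, [311.6, 225.6], 36), (4, [253.0, 235.2], 26), (2, [294.9, 234.9], 14)]
theta [ 0.188  0.09  -0.472 -0.945] [-0.18  0.21  0.18  0.28  0.02 -0.51  0.02  0.11 -0.14 -0.28]
```

Scaled: 0.0035 m is 0.07, 0.0034 m is 0.068.

Request:
creep_tool(segments={"rows":[[0,0.04,0,0.032,0],[0,0.07,0,0.06,0],[0,0.07,0,0.064,0],[0,0.066,0,0.068,0],[0,0.04,0,0.044,0],[0,0.02,0,0.02,0],[0,0,0,0,0],[0,0,0,0,0]]}, force=10)

```text
t: 16.4
tool_pos: [0.5559, 0.1801, 0.2466]
orientation: [-1.983, -2.436, -0.0]
force: [1.2, 5.0, 3.7]
opening: 0.0119
gripper_force: 10.0
```

```bash
python3 fit.py | tail -4; python3 -c "
from h import *
print(goto(np.radians(48)))"
```

```text
[(0, [309.2, 230.5], 40), (1, [332.6, 236.0], 31)]
theta [ 0.004  0.09  -0.53  -0.188] [ 0.02  0.04  0.03 -0.02 -0.16 -0.06]
[(0, [280.6, 225.8], 35), (1, [310.7, 225.0], 42), (4, [249.8, 237.0], 16), (2, [299.1, 233.6], 18)]
theta [ 0.022  0.093 -0.998 -0.767] [-0.43  0.27  0.39  0.06  0.21 -0.72 -0.08  0.46 -0.3  -0.23]
(array([-0.0015,  0.0004, -0.0003]), 'yaw err', np.float64(0.001), 'z', array([-0.,  0., -1.]), 'F', array([0.89, 4.65, 3.87]))
```

θ ≈ 0.01 in both views. I'll release, retreat and re-measure unobstructed.

Scaled: -0.04 m is -0.8, -0.03 m is -0.6.

Request:
creep_tool(segments={"rows":[[0.016,0,0,0,0],[0.025,0,0,0,0],[0.05,0,0,0,0],[0.05,0,0,0,0],[0.05,0,0,0,0],[0.05,0,0,-0.3,0],[0.05,0,0,-0.6,0],[0.05,0,0,-0.8,0],[0.05,0,0,-0.8,0],[0.05,0,0,-0.8,0],[0.05,0,0,0,0],[0.05,0,0,0,0]]}, force=10)

```text
t: 17.7
tool_pos: [0.5564, 0.1801, 0.4141]
orientation: [1.982, 2.434, 0.005]
force: [-0.6, 0.0, -0.5]
opening: 0.0499
gripper_force: 0.0
```

```bash
python3 fit.py | tail -4
python3 - <<'E'
import cv2,glob,os
s=max(glob.glob("pics/side_*.png"),key=os.path.getmtime);t=max(glob.glob("pics/top_*.png"),key=os.path.getmtime)
a=cv2.imread(s)[190:310,240:370];b=cv2.imread(t)[165:285,220:350]
cv2.imwrite("pics/c6.png",cv2.resize(cv2.hconcat([a,b]),(780,360),interpolation=cv2.INTER_CUBIC))
E
```

```text
[(0, [309.1, 230.3], 42), (1, [332.6, 236.0], 28)]
theta [ 0.008  0.09  -0.741 -0.151] [ 0.04  0.05  0.03 -0.03 -0.22 -0.05]
[(0, [280.6, 225.9], 36), (1, [310.8, 224.9], 41), (2, [299.2, 233.5], 21)]
theta [ 0.018  0.09  -0.389 -1.141] [ 0.02  0.04 -0.02 -0.03  0.03  0.09 -0.12 -0.34]
```

View pics/c6.png

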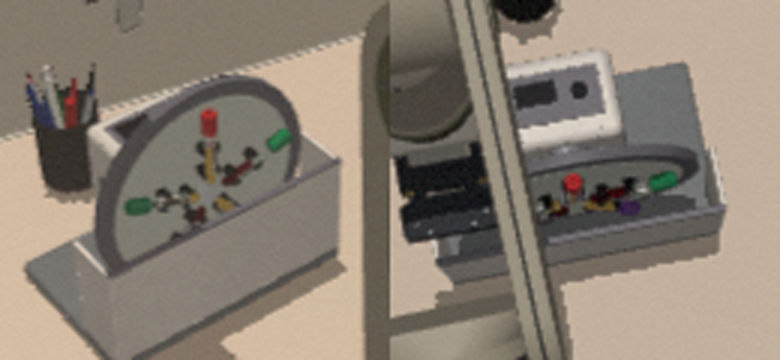

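The released view shows the red cap at the top of the wheel, crop (208,122). Both cameras agree on θ ≈ 0.01 rad, and the arm is clear. Handing in.

```bash
python3 -c "
from plant import robot, cams, ticket, read_state
print(ticket.close_job())"
```

```text
the job is handed in; nothing more can be done
None
```

The red-capped tube stands upright at the top, cap up, within about 0.02 rad by both cameras; the wheel is released, the arm is clear, and the job was handed in at about 18 s, with the bottle, timer and carton not approached.

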